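# Knock out the chocolate bars and box them under the lid that fits

## Task

Turn the chocolate mould upside down on the counter and rap its ends there until every bar in it has dropped out. Then stand the empty mould right way up on the counter again, put all the bars into the steel pan, and close the pan with the one of the three lids that fits, level and fully home. Do not disturb the glasses or the cake ring.

Things in the scene. Friction and masses are not known exactly. Their poses are not given: they have to be found in the camera images.
- mould_mid (a point): Centre of the silicone mould in its steel frame, 151 (x) x 86 x 58 mm, 0.45 kg; 29 mm above the counter either way up. z points out of the 4 cavities (up at the start), x from rod_b to rod_a. Cavities at x = -51, -17, 17, 51 mm, each along y, some empty. Soft lips hold the bars, upside down too, until the frame is knocked on the counter; a stuck bar then hangs 24 mm above the counter.
- rod_a (a point): Middle of the round grab rod at the mould's +x end, 119 mm from mould_mid, 29 mm above the counter either way up. 10 mm thick, 76 mm long (along y), its centre 43 mm clear of the frame's end, a side arm at each end of it. The mould swivels about the rod in a light grip (about 30 N), so it can be turned over like a page about its other end.
- rod_b (a point): Middle of the like grab rod at the -x end, 119 mm from mould_mid. With the mould upside down, an end lifted by its rod 30 to 60 mm and let drop frees the bars in that half of the mould; those in the other half may need a knock at their own end.
- bar1_mid (a point): Centre of a chocolate bar, 60 (y) x 24 (x) x 20 (z) mm, 40 g, in a cavity at the start, or absent. z points out of the cavity: a bar that has dropped out lies with z down, centre 10 mm up; then the upper 7 mm are narrower (56 x 20). In the mould the centre is 5 mm below mould_mid (mould's z). Bars knocked out lie side by side about 10 mm apart, so grip them at the ends of the 60 mm.
- bar2_mid (a point): Centre of a chocolate bar, 60 (y) x 24 (x) x 20 (z) mm, 40 g, in a cavity at the start, or absent. z points out of the cavity: a bar that has dropped out lies with z down, centre 10 mm up; then the upper 7 mm are narrower (56 x 20). In the mould the centre is 5 mm below mould_mid (mould's z). Bars knocked out lie side by side about 10 mm apart, so grip them at the ends of the 60 mm.
- bar3_mid (a point): Centre of a chocolate bar, 60 (y) x 24 (x) x 20 (z) mm, 40 g, in a cavity at the start, or absent. z points out of the cavity: a bar that has dropped out lies with z down, centre 10 mm up; then the upper 7 mm are narrower (56 x 20). In the mould the centre is 5 mm below mould_mid (mould's z). Bars knocked out lie side by side about 10 mm apart, so grip them at the ends of the 60 mm.
- bar4_mid (a point): Centre of a chocolate bar, 60 (y) x 24 (x) x 20 (z) mm, 40 g, in a cavity at the start, or absent. z points out of the cavity: a bar that has dropped out lies with z down, centre 10 mm up; then the upper 7 mm are narrower (56 x 20). In the mould the centre is 5 mm below mould_mid (mould's z). Bars knocked out lie side by side about 10 mm apart, so grip them at the ends of the 60 mm.
- pan_mouth (a point): Centre of the mouth of the open steel food pan, level with its flange top, 65 mm above the counter. Fixed. Flange 176 x 108 mm, opening 152 x 84 mm, inner floor 62 mm below this point. x along its long side, z up.
- lid_s_grip (a point): Middle of the strap handle of a steel lid 146 x 80 mm, too small for the pan. z up, x along the long side. Handle 70 mm (x) x 12 mm wide, top 38 mm, strap underside 32 mm, plate top 11 mm above the counter; under the 3 mm plate a plug 122 x 56 mm, 8 mm deep. This point is 33 mm above the plug's underside.
- lid_m_grip (a point): Middle of the strap handle of a steel lid 170 x 102 mm, the one that fits (plug 3 mm clear all round; seated, this point is 25 mm above pan_mouth). z up, x along the long side. Handle 70 mm (x) x 12 mm wide, top 38 mm, strap underside 32 mm, plate top 11 mm above the counter; under the 3 mm plate a plug 146 x 78 mm, 8 mm deep. This point is 33 mm above the plug's underside.
- lid_l_grip (a point): Middle of the strap handle of a steel lid 198 x 124 mm, too large for the pan. z up, x along the long side. Handle 70 mm (x) x 12 mm wide, top 38 mm, strap underside 32 mm, plate top 11 mm above the counter; under the 3 mm plate a plug 174 x 100 mm, 8 mm deep. This point is 33 mm above the plug's underside.
- tumbler1: Drinking glass standing on its mouth, 72 mm wide, 100 mm high; origin at the centre of its underside, z up. Leave alone.
- tumbler2: A like drinking glass, leave alone.
- ring_mid (a point): Centre of a steel cake ring 90 mm wide, 45 mm high, standing on the counter, z up. Leave alone.
Mind the look-alikes: they are no part of the job. Leave any yellow look-alike of the part that bears lid_m_grip alone. What is shaped like the part that bears bar3_mid but turquoise is not meant.

How it is judged (in metres and radians):
On the way, in this order (a step that is already met when the one before it is completed fails the run):
1. the mould is upside down on the counter and every bar has dropped out of it on to the counter (angle between mould_mid's own z axis and vertical above 2.7 rad and height (world z) of mould_mid below 0.06 m and (height (world z) of bar1_mid below 0.0145 m or (x of bar1_mid in the frame of pan_mouth between -0.077 and 0.077 m and y of bar1_mid in the frame of pan_mouth between -0.043 and 0.043 m and z of bar1_mid in the frame of pan_mouth between -0.066 and -0.008 m)) and (height (world z) of bar2_mid below 0.0145 m or (x of bar2_mid in the frame of pan_mouth between -0.077 and 0.077 m and y of bar2_mid in the frame of pan_mouth between -0.043 and 0.043 m and z of bar2_mid in the frame of pan_mouth between -0.066 and -0.008 m)) and (height (world z) of bar3_mid below 0.0145 m or (x of bar3_mid in the frame of pan_mouth between -0.077 and 0.077 m and y of bar3_mid in the frame of pan_mouth between -0.043 and 0.043 m and z of bar3_mid in the frame of pan_mouth between -0.066 and -0.008 m)) and (height (world z) of bar4_mid below 0.0145 m or (x of bar4_mid in the frame of pan_mouth between -0.077 and 0.077 m and y of bar4_mid in the frame of pan_mouth between -0.043 and 0.043 m and z of bar4_mid in the frame of pan_mouth between -0.066 and -0.008 m))), for 0.2 s.
2. all the bars are in the pan (x of bar1_mid in the frame of pan_mouth between -0.077 and 0.077 m and y of bar1_mid in the frame of pan_mouth between -0.043 and 0.043 m and z of bar1_mid in the frame of pan_mouth between -0.066 and -0.008 m and x of bar2_mid in the frame of pan_mouth between -0.077 and 0.077 m and y of bar2_mid in the frame of pan_mouth between -0.043 and 0.043 m and z of bar2_mid in the frame of pan_mouth between -0.066 and -0.008 m and x of bar3_mid in the frame of pan_mouth between -0.077 and 0.077 m and y of bar3_mid in the frame of pan_mouth between -0.043 and 0.043 m and z of bar3_mid in the frame of pan_mouth between -0.066 and -0.008 m and x of bar4_mid in the frame of pan_mouth between -0.077 and 0.077 m and y of bar4_mid in the frame of pan_mouth between -0.043 and 0.043 m and z of bar4_mid in the frame of pan_mouth between -0.066 and -0.008 m), for 0.2 s.
At the end, for the whole second after the job is handed in: All the bars are inside the pan, the fitting lid lies on the pan's flange with its plug in the opening (centred within 10 mm, handle point 21 to 29 mm above the flange top, within 0.05 rad of level), and the mould stands right way up on the counter (within 0.1 rad); lid and mould at rest (all of step 2 and x of lid_m_grip in the frame of pan_mouth between -0.01 and 0.01 m and y of lid_m_grip in the frame of pan_mouth between -0.01 and 0.01 m and z of lid_m_grip in the frame of pan_mouth between 0.021 and 0.029 m and angle between lid_m_grip's own z axis and vertical below 0.05 rad and angle between mould_mid's own z axis and vertical below 0.1 rad and height (world z) of mould_mid below 0.038 m and linear speed of each of lid_m, mould below 0.01 m/s); the robot touches nothing.
It fails at once if a glass or the cake ring is knocked over or pushed more than 30 mm (distance of any of tumbler1, tumbler2, ring_mid from where it was at the start of the episode above 0.03 m or angle between any of tumbler1, tumbler2, ring_mid's own z axis and vertical above 0.4 rad).
Of bar1, bar2, bar3, bar4 only 2 to 4 are there at a start; the rules pass over those that are not, and their reading is None.
At some moment in a run one of lid_m, lid_s may be knocked a few centimetres aside while the robot is not near it.
Once in a run the grip may slacken for a moment while it holds something.
It also fails if it takes over 210 s, if anything falls off the work surface, if the arm or the gripper's body presses on something with over 40 N, if the wrist force passes 120 N, or if a joint passes its speed limit or range.

## Robot

A 6-joint arm with a two-finger parallel gripper is mounted at the origin on the work surface. World frame = base frame: x ahead of the robot, y to its left, z up, the work surface at z = 0. Lengths are in mm, angles in rad, forces in N, time in s.
With the tool pointing down it reaches from about 275 to 825 mm from the base axis. Payload 4.9 kg.
Tool frame: the origin (TCP) lies at the very end of the fingers, on their centre line; the grasp point (between the pads) lies 19 mm behind it; z points along the fingers, y is the direction in which the jaws open and shut (so a half turn about z gives the same grasp; the last joint's range is limited). The gripper opens to 85 mm and grips with 20 to 120 N. Pads are 22 mm wide; open, the fingers measure 114 mm over their backs; the gripper's body (76 mm by 85 mm) begins 54 mm behind the grasp point. The pads swing forward as they close: fully open they stand 13 mm farther back than shut.
Start: joints at [-1.462, 0.326, -0.193, 1.052, 0, 1.437], TCP at [132.243, -533.882, 231.281] pointing down, gripper open.
Joint ranges: [-2.65, 2.65], [-0.97, 1.79], [-1.3, 1.35], [-1.93, 2.1], [-1.47, 1.37], [-3.14, 3.14]. Speed limits (rad/s): [2.57, 2.57, 3.14, 3.14, 3.14, 3.14].

## Interface

Orientations are given as [roll, pitch, yaw] about the fixed x, y, z axes, in that order (R = Rz(yaw) Ry(pitch) Rx(roll)).
In Python, from bench import bot, solve_ik, imaging gives the robot as it stands. Calls block until the motion is done:
- bot.move_ptp(position, orientation): joint-space move of the TCP to a pose.
- bot.movel(position, rot=None, max_speed=150, threshold=None): straight line of the TCP; rot=None keeps the orientation; max_speed is the mean speed in mm/s. With threshold (N) it stops when the force on the tool has changed by that much, and returns True; else False.
- bot.move_j(angles): joint-space move.
- bot.grip(opening, effort=None): opening from 0.0 (shut) to 1.0 (fully open); effort is the grip in N (None keeps the last); returns when the fingers have stopped.
- bot.dwell(seconds).
- solve_ik(position, orientation): joint angles nearest the present ones, or None.
- bot.get_state(): the state.
- imaging.capture(name): name is "side" or "top"; returns the picture (480x640x3 uint8, blue, green, red); there is no depth.
- imaging.camera_model(name): a dict with "K" (3x3 intrinsics, pixels), "position" and "rotation" of the camera in the world. Camera axes: x right, y up, looking along -z (the intrinsics and any distortion apply to the point x, -y, -z); pixel columns grow to the right and rows downward; lengths in mm; the calibration is good to about 2 mm. A picture is of the moment at which its call begins. camera_model takes no time and is no camera call.
A pose or a line that the arm cannot do raises bot.IKError and nothing moves.
- bot.sign_off(): hands the job in, once; it reports no verdict.
The state is a dict: "t": time; "qpos": joint angles; "joint_velocities": joint speeds; "effort": joint torques, N m; "tcp_pos": TCP position; "orientation": TCP orientation; "contact_force": force on the tool from outside, world axes, zero at the start; "wrist_torque": the same for the moment, N m; "opening": opening from 0.0 (shut) to 1.0 (fully open).
Only numpy, scipy, OpenCV 4.12 (cv2) and the standard library are available. Lean on these libraries where they do the work, as an engineer would, in place of code of your own. Each camera call takes 0.05 s, during which the arm holds its last target.

## Working session

There is one attempt and no reset: what is moved stays moved. The work goes in short steps, each a Python script; the robot and the scene stay as the last script left them, time stands still between calls to the robot, and variables do not carry over. Pictures are saved under pics/ and viewed, and the job is handed in when it is done.

```bash
ls; mkdir -p pics; python3 - <<'E'
from bench import bot, solve_ik, imaging
import cv2
for n in ("side","top"):
    im=imaging.capture(n); cv2.imwrite(f"pics/{n}0.png",im)
    m=imaging.camera_model(n); print(n,m)
print(bot.get_state())
E
```

```text
pics
side {'K': array([[601.15231391,   0.        , 313.63701457],
       [  0.        , 601.15231391, 253.46119381],
       [  0.        ,   0.        ,   1.        ]]), 'position': array([ 129.34478405, 1038.86395443, 1285.86739962]), 'rotation': array([ 0.72240515,  0.01675681, -2.88988429])}
top {'K': array([[622.7931021 ,   0.        , 317.85154426],
       [  0.        , 622.7931021 , 243.38224973],
       [  0.        ,   0.        ,   1.        ]]), 'position': array([ 311.08189273,   22.82170664, 1435.11018514]), 'rotation': array([ 0.0746198 , -0.01120238, -1.59034414])}
{'t': 0.1, 'qpos': array([-1.46221500e+00,  3.26866918e-01, -1.93455816e-01,  1.05199393e+00,
       -4.44471616e-06,  1.43658242e+00]), 'joint_velocities': array([-5.23195269e-04, -1.83726028e-03,  2.33411000e-03,  8.87965476e-04,
        4.38539190e-04,  8.64102848e-06]), 'effort': array([ 3.02125659e-05, -4.44240439e+01,  2.63037872e+01,  7.96450360e-03,
       -9.70650308e-05,  7.26941749e-06]), 'tcp_pos': array([ 132.17664251, -533.36348571,  230.59233514]), 'orientation': array([-3.14008540e+00, -1.99032967e-04,  2.42795082e-01]), 'contact_force': array([ 0.03601084, -0.14640465,  0.66142215]), 'wrist_torque': array([ 0.00927954, -0.01962127, -0.01882443]), 'opening': 0.9995612305735287}
```

View pics/top0.png

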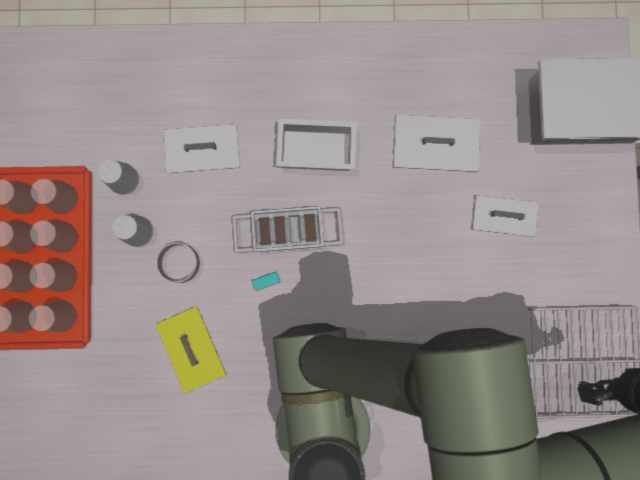

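View pics/side0.png

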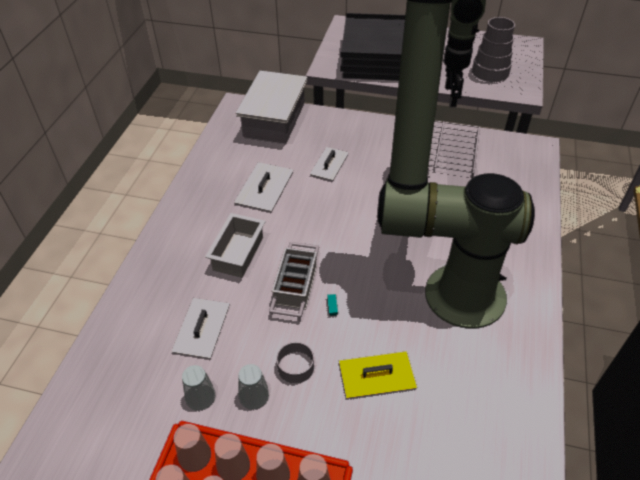

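```bash
cat > h.py <<'E'
from bench import bot, solve_ik, imaging
import cv2, numpy as np
from scipy.spatial.transform import Rotation as Ro
def cam(n):
    m=imaging.camera_model(n); return m["K"],m["position"],Ro.from_euler('xyz',m["rotation"]).as_matrix(),m.get("distortion",m.get("dist"))
def ray(n,u,v):
    K,p,R,_=cam(n); d=np.linalg.inv(K)@[u,v,1]; return p,R@(d*[1,-1,-1])
def plane(n,u,v,z):
    p,d=ray(n,u,v); return p+d*(z-p[2])/d[2]
def proj(n,X):
    K,p,R,_=cam(n); c=(R.T@(np.asarray(X)-p))*[1,-1,-1]; c=K@c; return c[:2]/c[2]
def snap(n,name):
    im=imaging.capture(n); cv2.imwrite(f"pics/{name}.png",im); return im
def crop(im,x0,y0,x1,y1,k,name):
    cv2.imwrite(f"pics/{name}.png",cv2.resize(im[y0:y1,x0:x1],None,fx=k,fy=k,interpolation=cv2.INTER_CUBIC))
E
python3 - <<'E'
from h import *
im=cv2.imread("pics/top0.png")
crop(im,150,100,550,300,2,"c1")
crop(im,225,195,350,295,6,"c2")
s=cv2.imread("pics/side0.png"); crop(s,160,140,360,360,2.7,"c3")
E
```

```text
(no output)
```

View pics/c1.png

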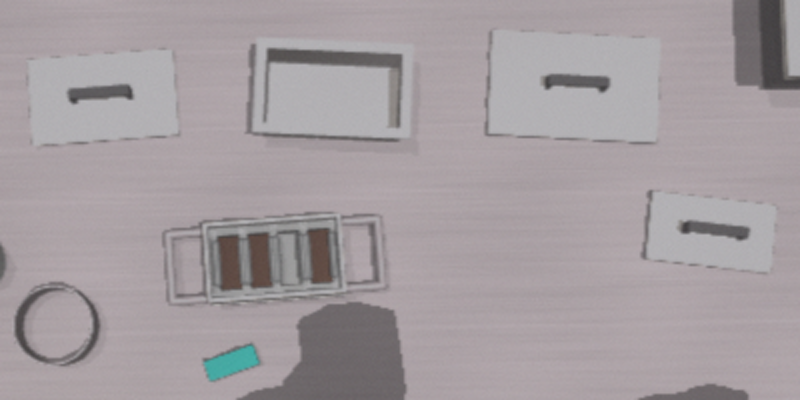

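View pics/c2.png

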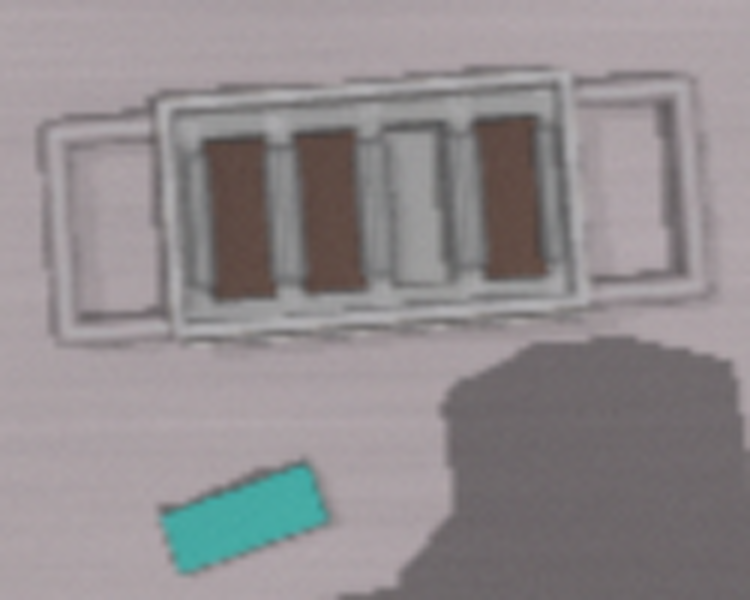

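View pics/c3.png

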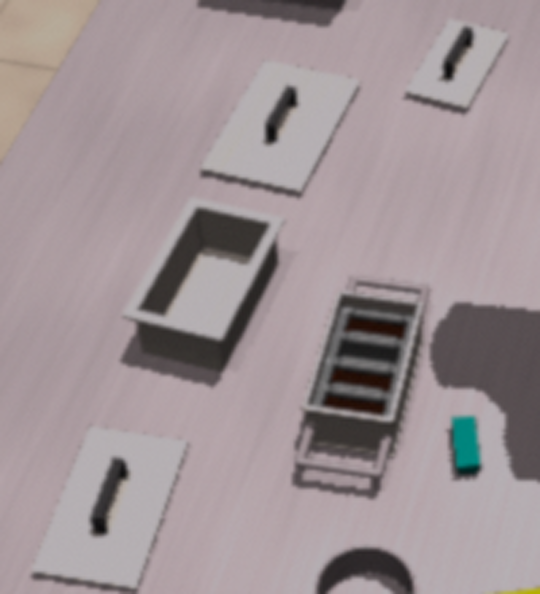

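Candidates: lid_m — grey lid (201,148) ≈75 px, grey (437,142) ≈86 px, grey (505,215) ≈64 px, yellow (190,350). By size, the one at (201,148) is the 170 mm lid. Bars — brown at three cavities (264,231), (280,230), (310,228), with the third cavity empty; turquoise (266,281) is the decoy.

```bash
cat >> h.py <<'E'
def rects(im,n,roi,z,thr=12):
    x0,y0,x1,y1=roi
    hsv=cv2.cvtColor(im,cv2.COLOR_BGR2HSV); L=hsv[...,2].astype(int)
    m=((hsv[...,1]<thr)).astype(np.uint8)*255
    k=np.zeros_like(m); k[y0:y1,x0:x1]=m[y0:y1,x0:x1]
    k=cv2.morphologyEx(k,cv2.MORPH_CLOSE,np.ones((3,3),np.uint8))
    k=cv2.morphologyEx(k,cv2.MORPH_OPEN,np.ones((3,3),np.uint8))
    cs,_=cv2.findContours(k,cv2.RETR_EXTERNAL,cv2.CHAIN_APPROX_NONE)
    if not cs: return None
    c=max(cs,key=cv2.contourArea)
    P=np.array([plane(n,*p[0],z)[:2] for p in c],np.float32)
    r=cv2.minAreaRect(P); 
    b=cv2.boxPoints(r); e1=b[1]-b[0]; e2=b[2]-b[1]
    e=e1 if np.linalg.norm(e1)>np.linalg.norm(e2) else e2
    a=np.arctan2(e[1],e[0])%np.pi
    return np.array(r[0]),sorted(r[1]),a
E
python3 - <<'E'
from h import *
im=cv2.imread("pics/top0.png")
hsv=cv2.cvtColor(im,cv2.COLOR_BGR2HSV)
print(hsv[148,180],hsv[170,260],hsv[123,300],hsv[240,242], hsv[280,266])
for nm,roi,z in [("m",(150,115,250,180),11),("pan",(262,110,366,180),65),("l",(385,105,490,180),11),("s",(465,185,550,245),11),("mould",(225,195,350,258),32)]:
    print(nm,rects(im,"top",roi,z))
# rods from hand-read crop pixels
f=lambda x,y:(225+x/6,195+y/6)
for p in [(57,125),(75,338),(690,78),(700,292)]: print(plane("top",*f(*p),32))
# brown bars top face z=34
m=((hsv[...,0]<15)|(hsv[...,0]>172))&(hsv[...,1]>50)&(hsv[...,2]<130)
m=m.astype(np.uint8)[195:258,225:350]
n,l,s,c=cv2.connectedComponentsWithStats(m)
for i in range(1,n):
    if s[i,4]>30: print("bar",s[i],c[i]+[225,195],plane("top",*(c[i]+[225,195]),34))
print(proj("side",[131,-534,231]))
for n,u,v,z in [("t1",109,172,100),("t2",124,227,100),("ring",180,262,45),("teal",266,281,20)]: print(n,plane("top",u,v,z))
E
```

```text
[135   3 178] [168  15 172] [130   4 177] [168  15 165] [ 88 149 170]
m (array([643.33618164, 271.06591797]), [105.054443359375, 172.20677185058594], np.float32(1.6325545))
pan (array([635.93359375,   6.32910156]), [117.79435729980469, 185.22512817382812], np.float32(1.5534246))
l (array([ 646.04656982, -275.37768555]), [131.42379760742188, 202.80186462402344], np.float32(1.489938))
s (array([ 473.46615601, -428.47814941]), [82.87025451660156, 151.94287109375], np.float32(1.447269))
mould (array([450.08392334,  74.21341705]), [98.3389663696289, 185.47584533691406], np.float32(1.624608))
[481.70311956 192.47345238  32.        ]
[401.07649697 186.49414682  32.        ]
[495.23825833 -46.78815418  32.        ]
[414.00407403 -48.75417595  32.        ]
bar [ 80  20  11  26 199] [309.66331658 227.71356784] [451.35708381  22.89041528  34.        ]
bar [ 50  22  10  26 204] [279.68627451 229.84313725] [447.77351611  90.65871231  34.        ]
bar [ 35  24  11  25 200] [264.54  230.935] [445.9290675  124.85889627  34.        ]
[450.28420532 102.63355976]
t1 [573.63245206 454.01177691 100.        ]
t2 [453.63062341 421.29807201 100.        ]
ring [378.84678593 313.11922445  45.        ]
teal [333.27302853 124.07409387  20.        ]
```

```bash
cat >> h.py <<'E'
def arc(n1=5,n2=14,dz=-1.0,roll=1.0):
    """near-rod path (s,z) for a page turn toward -s, mid at s=0 initially, near rod at +119"""
    t1=np.radians(28.2); out=[]
    def ph1(t):
        c,s=np.cos(t),np.sin(t); v=(194.5*c-29*s,194.5*s+29*c); return np.array([-75.5+v[0],v[1]])
    for t in np.linspace(0,t1,n1+1)[1:]: out.append(ph1(t))
    for t in np.linspace(t1,np.pi-t1,n2+1)[1:]:
        out.append(np.array([-127.5-5*roll*(t-t1)+238*np.cos(t),5+238*np.sin(t)+dz]))
    M=-255-5*roll*(np.pi-2*t1)
    for t in np.linspace(t1,0,n1+1)[1:]:
        p=ph1(t); out.append(np.array([M-p[0],p[1]]))
    return out,M
E
python3 - <<'E'
from h import *
a=1.626-np.pi/2; u=np.array([-np.sin(a),np.cos(a)])  # toward +y
rod=np.array([442,190.5]); mid=rod-119*u
rot=[np.pi,0,a]
p,M=arc(); print(M, mid+u*M)
for s,z in p:
    q=mid+u*s
    if solve_ik([*q,z-19],rot) is None: print("no ik",q,z)
bot.grip(0.4,30)
bot.move_ptp([*rod,120],rot)
bot.movel([*rod,10],max_speed=120,threshold=8)
st=bot.get_state(); print(st["t"],st["tcp_pos"],st["contact_force"],st["opening"])
snap("top","top1"); s=snap("side","side1"); crop(s,220,210,380,360,4.5,"c4")
E
```

```text
-265.78613477732495 [ 463.23082091 -193.69997626]
5.15 [440.89438674 189.9161761   12.0639819 ] [-2.1666365   0.57103619 10.54256174] 0.4031426679686363
```

View pics/c4.png

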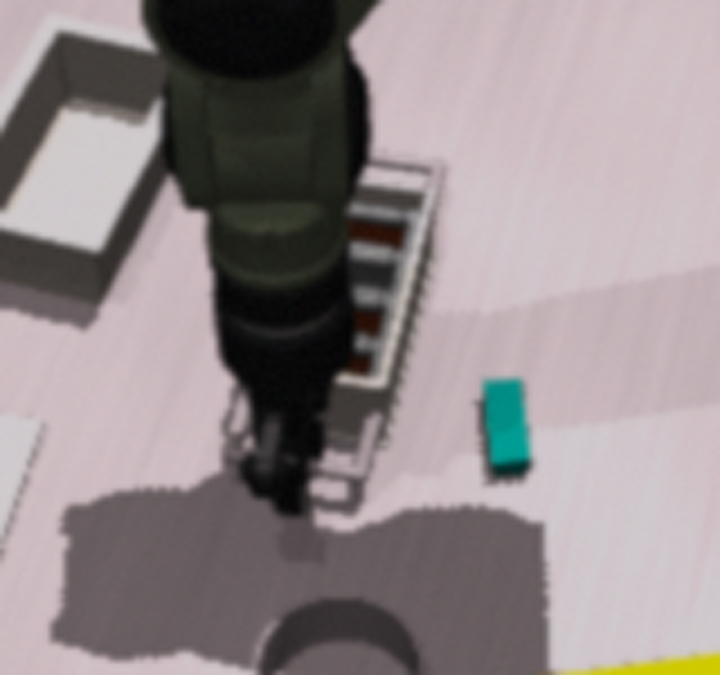

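The side view shows the fingers at about (283,318), straddling the near rod. I'm gripping now, then lifting a little to check.

```bash
python3 - <<'E'
from h import *
a=1.626-np.pi/2; u=np.array([-np.sin(a),np.cos(a)])
bot.grip(0.0,30); st=bot.get_state(); print(st["opening"],st["contact_force"])
t=st["tcp_pos"]
bot.movel([t[0],t[1],t[2]+25],max_speed=60)
st=bot.get_state(); print(st["t"],st["opening"],st["contact_force"],st["tcp_pos"])
s=snap("side","side2"); crop(s,220,210,380,360,4.5,"c5")
E
```

```text
0.103413094415953 [ 0.49291227 -0.279485    3.87301299]
6.15 0.09894919443878969 [-0.27613828  0.48730155 -2.7590389 ] [440.41276071 190.34419597  36.63442534]
```

View pics/c5.png

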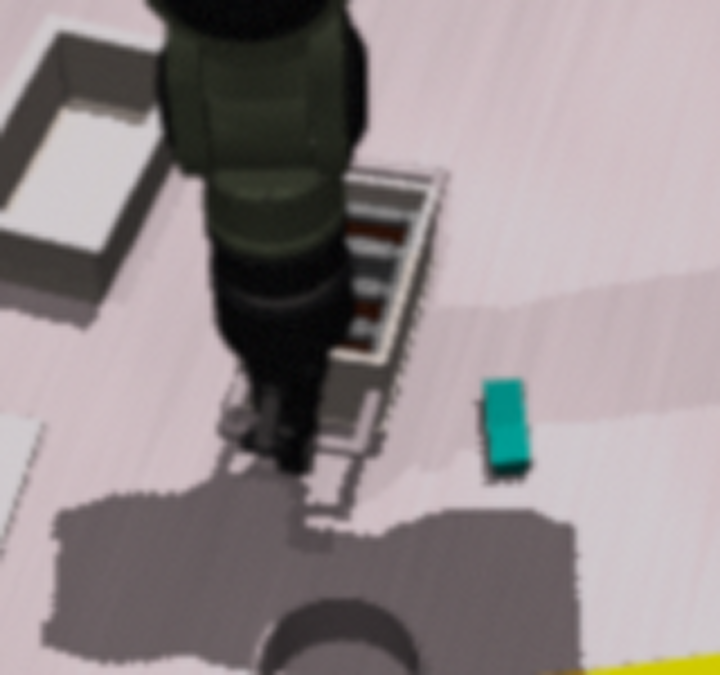

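```bash
cat >> h.py <<'E'
def flip(rod,u,rot,off,start=1,sp=110,end=None,**k):
    mid=rod-119*u; p,M=arc(**k)
    for i,(s,z) in enumerate(p[start:end]):
        q=mid+u*s
        bot.movel([*q,z-off],rot=rot,max_speed=sp)
        st=bot.get_state()
        f=st["contact_force"]
        print(i,round(st["t"],1),np.round(q),round(z),round(st["opening"],3),np.round(f,1))
        if st["opening"]<0.07 or np.linalg.norm(f)>60: print("ABORT"); return False
    return True
E
python3 - <<'E'
from h import *
a=1.626-np.pi/2; u=np.array([-np.sin(a),np.cos(a)])
flip(np.array([441,190.3]),u,[np.pi,0,a],17,end=13)
s=snap("side","side3")
E
```

```text
0 6.5 [442. 181.] 66 0.103 [-0.2 -0.5 -3.9]
1 6.8 [442. 173.] 84 0.098 [ 0.4 -0.1 -2.4]
2 7.1 [442. 164.] 101 0.1 [-0.5  1.  -2.4]
3 7.5 [443. 154.] 117 0.102 [-0.1  0.6 -1.9]
4 7.9 [444. 133.] 147 0.102 [ 0.3  1.2 -3.1]
5 8.4 [446. 108.] 175 0.104 [ 0.6  0.4 -2.3]Traceback (most recent call last):
  File "<stdin>", line 3, in <module>
  File "h.py", line 48, in flip
    bot.movel([*q,z-off],rot=rot,max_speed=sp)
    ~~~~~~~~~^^^^^^^^^^^^^^^^^^^^^^^^^^^^^^^^^
bench.IKError: the arm cannot follow that straight line within its joint ranges
```

```bash
python3 - <<'E'
from h import *
a=1.626-np.pi/2; u=np.array([-np.sin(a),np.cos(a)])
print(np.round(bot.get_state()["qpos"],2))
p,M=arc(); mid=np.array([441,190.3])-119*u
for da in (0,np.pi,-np.pi):
  for s,z in p[6:20:2]:
    q=mid+u*s; r=solve_ik([*q,z-17],[np.pi,0,a+da]); print(da,np.round(q),round(z), None if r is None else np.round(r,2))
E
```

```text
[ 0.08  0.23 -0.53  0.81  0.   -3.12]
0 [446. 108.] 175 [ 0.08  0.23 -0.53  0.81  0.   -3.12]
0 [449.  47.] 217 [-0.06  0.17 -0.49  0.91  0.    3.03]
0 [453. -24.] 239 [-0.22  0.15 -0.44  0.97  0.    2.87]
0 [457. -98.] 239 [-0.37  0.18 -0.41  0.98  0.    2.72]
0 [ 461. -169.] 217 [-0.5   0.24 -0.39  0.94  0.    2.58]
0 [ 464. -231.] 175 [-0.6   0.33 -0.39  0.85  0.    2.48]
0 [ 467. -276.] 116 [-0.67  0.44 -0.39  0.74  0.    2.42]
3.141592653589793 [446. 108.] 175 [ 0.08  0.23 -0.53  0.81  0.    0.02]
3.141592653589793 [449.  47.] 217 [-0.06  0.17 -0.49  0.91  0.   -0.11]
3.141592653589793 [453. -24.] 239 [-0.22  0.15 -0.44  0.97  0.   -0.27]
3.141592653589793 [457. -98.] 239 [-0.37  0.18 -0.41  0.98  0.   -0.43]
3.141592653589793 [ 461. -169.] 217 [-0.5   0.24 -0.39  0.94  0.   -0.56]
3.141592653589793 [ 464. -231.] 175 [-0.6   0.33 -0.39  0.85  0.   -0.66]
3.141592653589793 [ 467. -276.] 116 [-0.67  0.44 -0.39  0.74  0.   -0.73]
-3.141592653589793 [446. 108.] 175 [ 0.08  0.23 -0.53  0.81  0.    0.02]
-3.141592653589793 [449.  47.] 217 [-0.06  0.17 -0.49  0.91  0.   -0.11]
-3.141592653589793 [453. -24.] 239 [-0.22  0.15 -0.44  0.97  0.   -0.27]
-3.141592653589793 [457. -98.] 239 [-0.37  0.18 -0.41  0.98  0.   -0.43]
-3.141592653589793 [ 461. -169.] 217 [-0.5   0.24 -0.39  0.94  0.   -0.56]
-3.141592653589793 [ 464. -231.] 175 [-0.6   0.33 -0.39  0.85  0.   -0.66]
-3.141592653589793 [ 467. -276.] 116 [-0.67  0.44 -0.39  0.74  0.   -0.73]
```

Joint 6 is at the wrong end of its range. I'm laying the mould back down and regripping with a half turn.

```bash
python3 - <<'E'
from h import *
a=1.626-np.pi/2; u=np.array([-np.sin(a),np.cos(a)]); rod=np.array([441,190.3]); rot=[np.pi,0,a]
p,M=arc(); mid=rod-119*u
for i in (5,4,2,0): bot.movel([*(mid+u*p[i][0]),p[i][1]-17],rot=rot,max_speed=110)
bot.movel([*rod,12.5],max_speed=60); st=bot.get_state(); print(st["opening"],st["contact_force"])
bot.grip(0.4); bot.movel([*rod,110]); 
a2=a+np.pi
bot.move_ptp([*rod,110],[np.pi,0,a2]); print(bot.get_state()["qpos"])
bot.movel([*rod,12]); bot.grip(0.0,30)
st=bot.get_state(); print(st["t"],st["opening"],st["contact_force"],st["tcp_pos"])
im=snap("side","side3"); crop(im,160,140,360,360,2.7,"c6")
E
```

```text
0.10127158304072996 [-0.42517009  0.75789433  9.55688892]
[ 2.53498879e-01  3.24546637e-01 -5.42690805e-01  7.03697877e-01
  6.74208426e-06  1.98116679e-01]
15.825 0.10044553476205244 [-0.49389485 -1.4227935   1.85691045] [441.24771732 190.09242852  12.07951525]
```

View pics/c6.png

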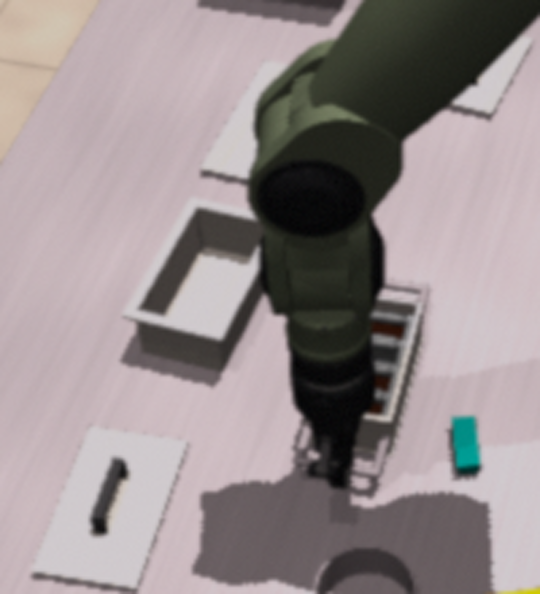

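Regripped with the mould in its original place. Starting the flip to just before vertical.

```bash
python3 - <<'E'
from h import *
a=1.626-np.pi/2; u=np.array([-np.sin(a),np.cos(a)])
print(flip(np.array([441,190.3]),u,[np.pi,0,a+np.pi],17,start=0,end=13))
s=snap("side","side4")
E
```

```text
0 16.2 [441. 187.] 48 0.104 [ 0.2  0.1 -2.6]
1 16.5 [442. 181.] 66 0.103 [-1.1  1.1 -2.8]
2 16.9 [442. 173.] 84 0.104 [-0.2  0.7 -2.6]
3 17.2 [442. 164.] 101 0.106 [-0.3 -0.3 -2.6]
4 17.5 [443. 154.] 117 0.103 [-0.7  1.  -3.3]
5 18.0 [444. 133.] 147 0.101 [ 0.6  0.6 -2.6]
6 18.5 [446. 108.] 175 0.099 [-0.2  1.2 -2.2]
7 19.0 [447.  79.] 198 0.103 [-0.8  3.2  0.7]
8 19.4 [449.  47.] 217 0.096 [-1.6  6.1  6.6]
9 19.9 [451.  12.] 231 0.099 [-3.2  6.3 14.1]
10 20.4 [453. -24.] 239 0.099 [-3.1  4.2 18.3]
11 20.9 [455. -61.] 242 0.102 [-3.7  0.7 19.9]
12 21.4 [457. -98.] 239 0.102 [-2.7 -3.3 18.4]
True
```

View pics/side4.png

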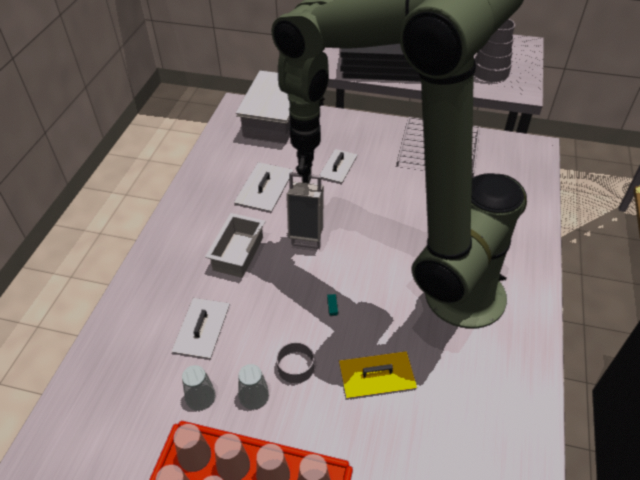

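The mould stands near vertical at about (305,215), past the top. Continuing.

```bash
python3 - <<'E'
from h import *
a=1.626-np.pi/2; u=np.array([-np.sin(a),np.cos(a)])
print(flip(np.array([441,190.3]),u,[np.pi,0,a+np.pi],17,start=13))
st=bot.get_state(); print(st["tcp_pos"],st["contact_force"])
s=snap("side","side5"); crop(s,200,100,420,300,3,"c7")
E
```

```text
0 22.0 [ 459. -135.] 231 0.101 [-2.2 -4.8 16. ]
1 22.4 [ 461. -169.] 217 0.101 [-1.1 -6.3 13.8]
2 22.9 [ 463. -202.] 198 0.103 [-2.6 -7.7 10.3]
3 23.4 [ 464. -231.] 175 0.099 [-0.  -5.1  3. ]
4 23.9 [ 466. -256.] 147 0.099 [-0.3 -4.   0.8]
5 24.4 [ 467. -276.] 116 0.103 [ 0.7 -2.9 -1. ]
6 24.7 [ 467. -287.] 101 0.099 [ 0.3 -0.8 -0.5]
7 25.1 [ 468. -296.] 84 0.106 [ 1.1 -0.  -1. ]
8 25.4 [ 468. -303.] 66 0.103 [-0.4 -1.1 -2. ]
9 25.7 [ 469. -309.] 48 0.1 [-0.4 -0.8 -1.6]
10 26.0 [ 469. -313.] 29 0.101 [ 0.1 -1.6 -3. ]
True
[ 468.52733019 -312.72993801   11.88558479] [ 0.1019519  -1.63440148 -3.0054778 ]
```

View pics/c7.png

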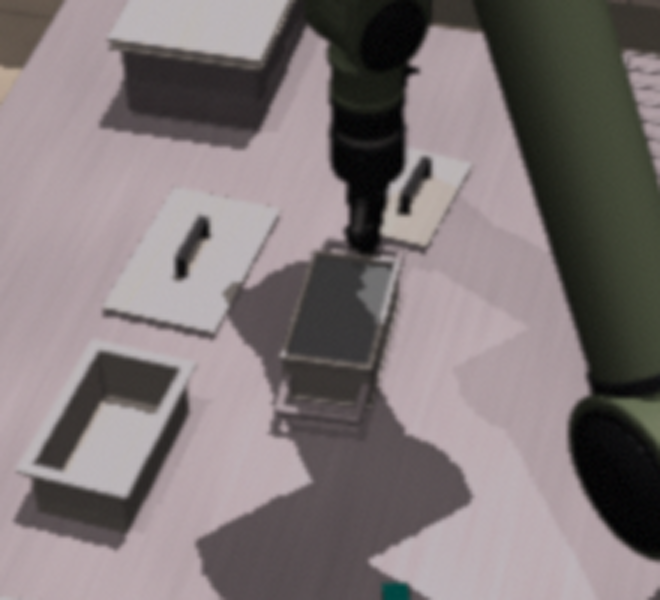

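Upside down at crop (340,320). Knocking this end now, lifting about 45 mm along the arc and letting it drop.

```bash
python3 - <<'E'
from h import *
a=1.626-np.pi/2; u=np.array([-np.sin(a),np.cos(a)]); rot=[np.pi,0,a+np.pi]
q0=bot.get_state()["tcp_pos"]
bot.movel([*(q0[:2]+u*8),q0[2]+46],rot=rot,max_speed=80)
st=bot.get_state(); print(st["opening"],st["contact_force"])
bot.grip(0.45); bot.dwell(0.3)
# other end
bot.movel([*(q0[:2]+u*8),130],rot=rot)
st=bot.get_state(); print(st["t"])
R2=q0[:2]+u*238
bot.move_ptp([*R2,150],rot)
st=bot.get_state(); print(st["t"],st["tcp_pos"])
t=snap("top","top6"); crop(t,300,150,470,280,4.5,"c8")
E
```

```text
0.09830149903798793 [ 0.52904793 -1.06578489 -1.86772253]
28.125
29.0417 [455.93488394 -75.90422537 149.78752674]
```

View pics/c8.png

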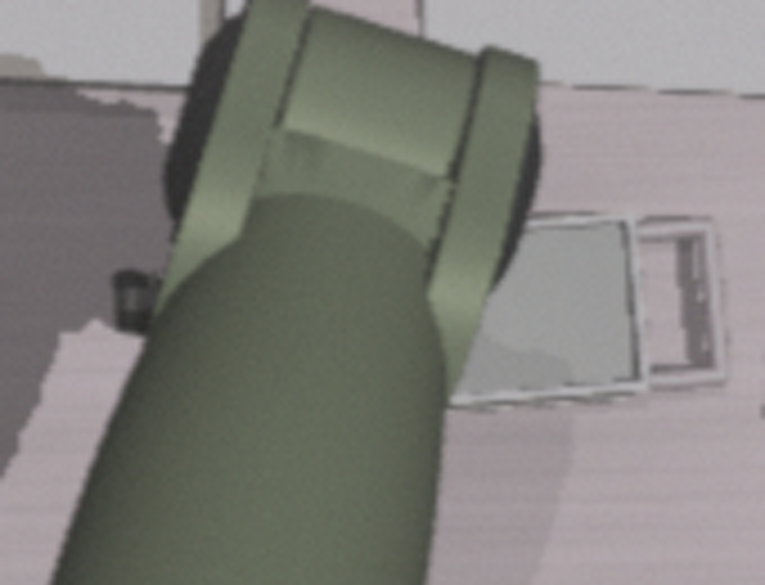

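```bash
python3 - <<'E'
from h import *
for p in [(703,222),(715,380)]: print(plane("top",300+p[0]/4.5,150+p[1]/4.5,32))
s=snap("side","side6"); crop(s,220,140,400,300,4,"c9")
E
```

```text
[ 510.32418822 -311.95698683   32.        ]
[ 429.9916442  -315.11692359   32.        ]
```

View pics/c9.png

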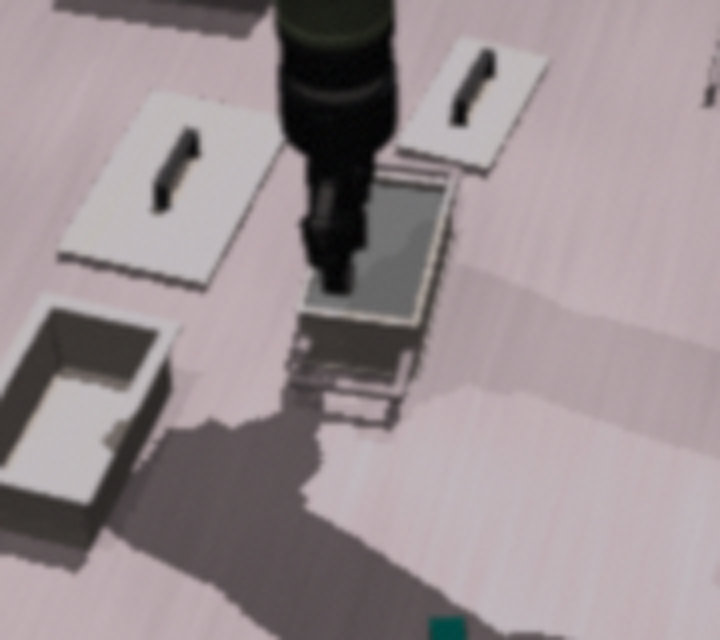

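```bash
python3 - <<'E'
from h import *
for p in [(300,370),(400,385)]: print(plane("side",220+p[0]/4,140+p[1]/4,32))
a=1.626-np.pi/2; u=np.array([-np.sin(a),np.cos(a)]); rot=[np.pi,0,a+np.pi]
R2=np.array([470,-313.5])+u*238; print(R2)
bot.grip(0.4)
bot.movel([*R2,60],rot=rot); r=bot.movel([*R2,12],rot=rot,max_speed=60,threshold=12); print(r,bot.get_state()["tcp_pos"],bot.get_state()["contact_force"])
bot.grip(0,30); print(bot.get_state()["opening"])
q0=bot.get_state()["tcp_pos"]
bot.movel([*(q0[:2]-u*8),q0[2]+46],rot=rot,max_speed=80)
st=bot.get_state(); print(st["opening"],st["contact_force"])
bot.grip(0.45); bot.dwell(0.3)
bot.movel([*(q0[:2]-u*8),150],rot=rot)
s=snap("side","side7"); crop(s,220,140,400,300,4,"c10"); print(bot.get_state()["t"])
E
```

```text
[496.96150324 -91.42554108  32.        ]
[423.61368653 -93.93004761  32.        ]
[456.86819789 -75.86255393]
False [457.05746984 -75.90214119  12.10533133] [-0.5955776  -0.36842085  0.23227227]
0.10291869196642042
0.10281973920348869 [ 0.56228072  0.75547881 -2.12607751]
33.65
```

View pics/c10.png

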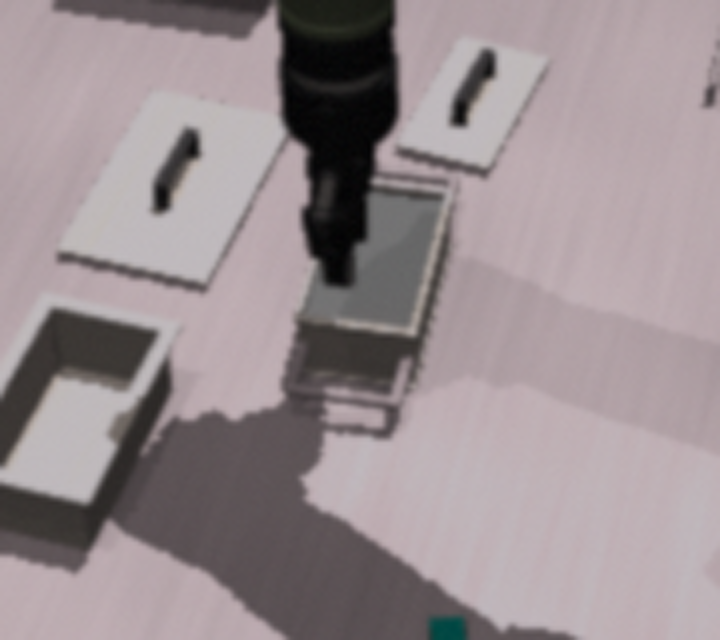

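```bash
python3 - <<'E'
from h import *
a=1.626-np.pi/2; u=np.array([-np.sin(a),np.cos(a)]); rot=[np.pi,0,a+np.pi]
R2=np.array([457,-73.0]); R1=R2-238*u
for R,s in ((R2,-1),(R1,1)):
    bot.grip(0.4)
    bot.move_ptp([*R,90],rot)
    r=bot.movel([*R,12],rot=rot,max_speed=100,threshold=15); q0=bot.get_state()["tcp_pos"]
    bot.grip(0,30); o=bot.get_state()["opening"]
    bot.movel([*(q0[:2]+s*u*9),q0[2]+52],rot=rot,max_speed=80)
    print(r,q0,o,bot.get_state()["opening"])
    bot.grip(0.45); bot.dwell(0.2)
    bot.movel([*(q0[:2]+s*u*9),110],rot=rot)
im=snap("side","side8"); crop(im,220,140,400,300,4,"c11"); 
t=snap("top","top8"); crop(t,300,150,470,280,4.5,"c12");print(bot.get_state()["t"])
E
```

```text
True [457.28688482 -73.55645035  12.85180152] 0.10415206155437709 0.1042906714749452
False [ 470.59376254 -310.83812428   12.52180375] 0.1046819159598499 0.10021305457379134
41.6
```

View pics/c11.png

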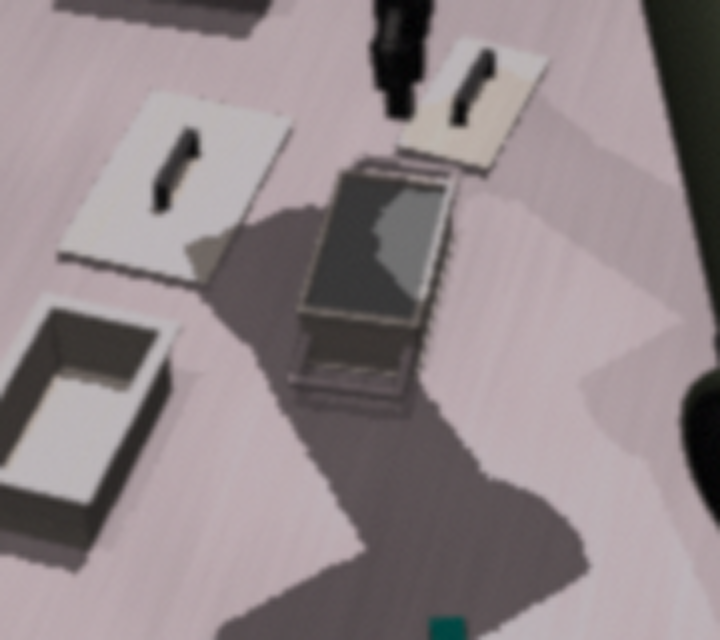

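View pics/c12.png

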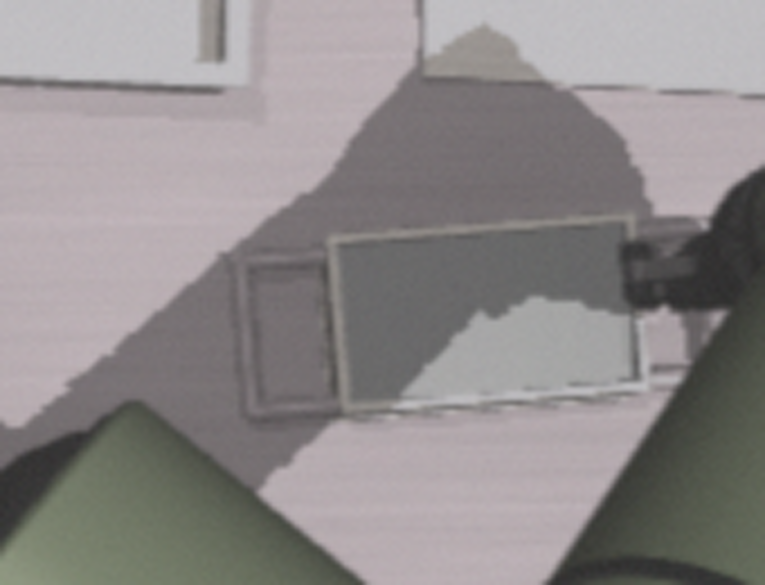

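```bash
python3 - <<'E'
from h import *
a=1.626-np.pi/2; u=np.array([-np.sin(a),np.cos(a)]); rot=[np.pi,0,a+np.pi]
R1=np.array([470.2,-312.0])
bot.grip(0.4)
bot.movel([*R1,90],rot=rot); r=bot.movel([*R1,11.5],rot=rot,max_speed=100,threshold=15)
bot.grip(0,30); st=bot.get_state(); print(r,st["tcp_pos"],st["opening"])
off=29-st["tcp_pos"][2]
print(flip(st["tcp_pos"][:2],-u,rot,off,start=0,end=9))
im=snap("side","side9"); t=snap("top","top9"); crop(t,280,130,500,280,3.6,"c13");print(bot.get_state()["t"])
E
```

```text
True [ 470.07612686 -313.03672896   15.59816083] 0.10189626083421133
0 43.5 [ 470. -309.] 48 0.099 [ 1.4 -0.8 -2.5]
1 43.8 [ 470. -304.] 66 0.1 [-0.2  0.1 -3.1]
2 44.2 [ 469. -296.] 84 0.107 [ 0.2  0.2 -2.3]
3 44.5 [ 469. -287.] 101 0.1 [ 0.8 -1.1 -2.7]
4 44.8 [ 468. -276.] 117 0.098 [ 0.3  0.1 -2.7]
5 45.3 [ 467. -256.] 147 0.101 [ 0.1 -1.3 -2.7]
6 45.8 [ 466. -231.] 175 0.101 [ 0.4 -0.5 -2.7]
7 46.3 [ 464. -202.] 198 0.1 [-0.9 -2.3 -1.1]
8 46.8 [ 462. -170.] 217 0.104 [-0.2 -5.9  6.5]
True
46.8583
```

View pics/c13.png

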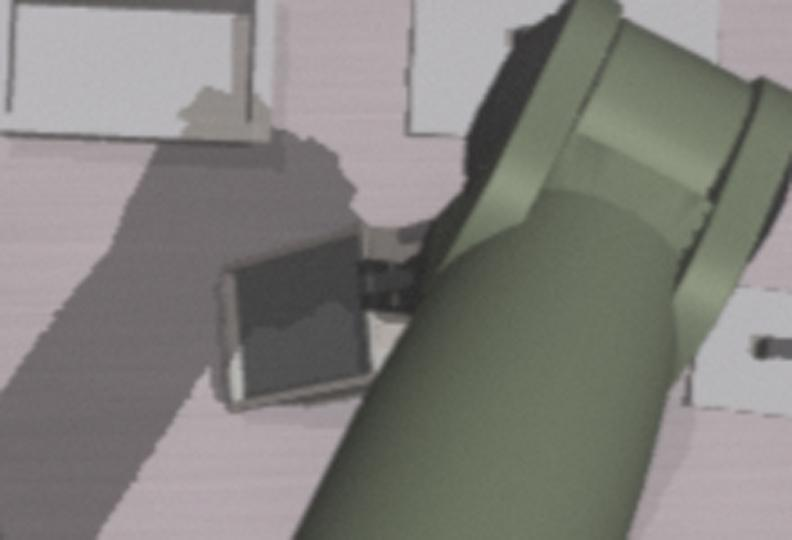

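View pics/side9.png

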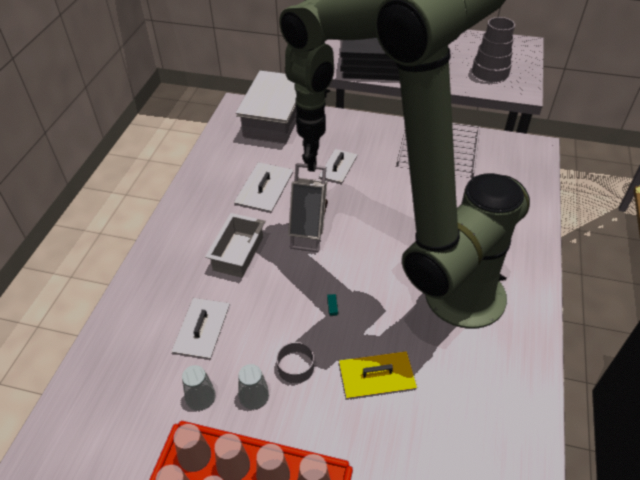

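```bash
python3 - <<'E'
from h import *
a=1.626-np.pi/2; u=np.array([-np.sin(a),np.cos(a)]); rot=[np.pi,0,a+np.pi]
R=np.array([470.08,-313.04])
print(flip(R,-u,rot,13.4,start=9,end=13))
im=snap("side","side10"); crop(im,240,130,380,270,4,"c14"); t=snap("top","top10"); crop(t,280,130,500,280,3.6,"c13");print(bot.get_state()["t"])
E
```

```text
0 47.4 [ 460. -135.] 231 0.098 [-2.5 -4.7 11.5]
1 47.8 [458. -99.] 239 0.098 [-2.4 -3.9 17.2]
2 48.3 [456. -62.] 242 0.104 [-4.  -1.7 22.6]
3 48.8 [454. -24.] 239 0.098 [-3.6  3.  25.2]
True
48.925
```

View pics/c13.png

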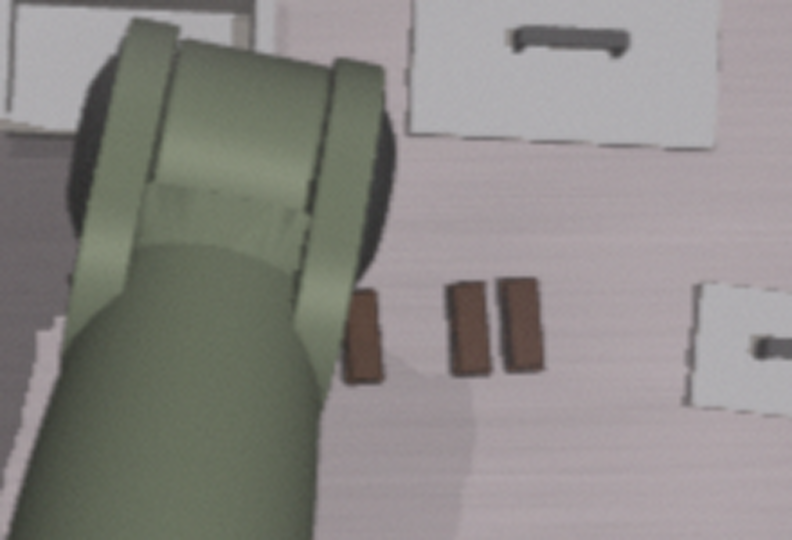

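View pics/c14.png

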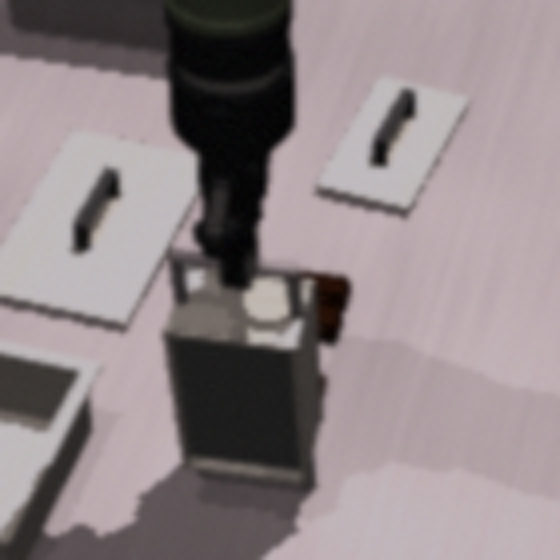

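All three bars lie on the counter (crop (363,337), (468,328), (521,325)). Finishing the turn and setting the mould down right way up.

```bash
python3 - <<'E'
from h import *
a=1.626-np.pi/2; u=np.array([-np.sin(a),np.cos(a)]); rot=[np.pi,0,a+np.pi]
R=np.array([470.08,-313.04])
print(flip(R,-u,rot,13.4,start=13))
st=bot.get_state(); q=st["tcp_pos"]; print(q)
bot.movel([q[0],q[1],11],max_speed=40,threshold=6)
print(bot.get_state()["tcp_pos"])
bot.grip(0.4); bot.dwell(.2)
bot.movel([q[0],q[1],140])
bot.move_ptp([420,150,220],rot)
im=snap("side","side11"); t=snap("top","top11"); crop(t,150,100,550,300,2,"c15");print(bot.get_state()["t"])
E
```

```text
0 49.4 [452.  12.] 231 0.102 [-3.4  7.8 26.1]
1 49.9 [450.  47.] 217 0.1 [-3.3 11.3 22.6]
2 50.4 [448.  79.] 198 0.102 [-3.3 13.1 18.2]
3 50.9 [447. 108.] 175 0.103 [-0.6  5.6  4.6]
4 51.4 [445. 133.] 147 0.097 [ 0.5  1.  -0.1]
5 51.9 [444. 153.] 116 0.101 [ 0.1  0.2 -1.5]
6 52.2 [444. 164.] 101 0.101 [-0.2 -1.5 -0.2]
7 52.5 [443. 173.] 84 0.096 [ 0.2  0.8 -0.9]
8 52.8 [443. 181.] 66 0.1 [-0.   0.3 -0. ]
9 53.2 [442. 186.] 48 0.1 [ 1.   1.8 -1.4]
10 53.5 [442. 190.] 29 0.102 [-0.4  0.2 -1.9]
True
[442.34033344 189.8199083   15.83601903]
[442.52531301 191.68283503  12.03972754]
55.825
```

View pics/c15.png

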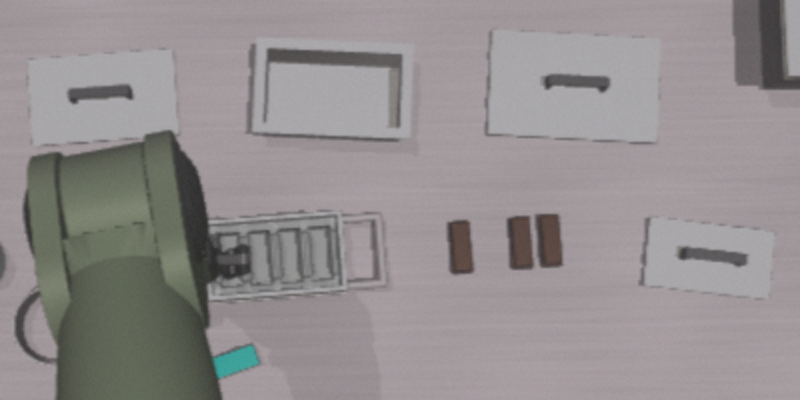

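View pics/side11.png

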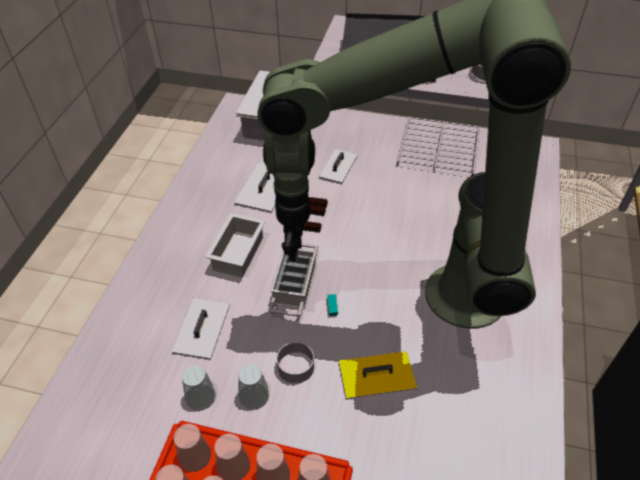

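Mould is upright and empty; the small lid (505,228) was the one that got nudged. Measuring bars, pan and lid_m.

```bash
cat >> h.py <<'E'
def bars(im,z=15,roi=(200,100,600,330)):
    x0,y0,x1,y1=roi
    hsv=cv2.cvtColor(im,cv2.COLOR_BGR2HSV)
    m=(((hsv[...,0]<15)|(hsv[...,0]>170))&(hsv[...,1]>60)&(hsv[...,2]<140)).astype(np.uint8)
    k=np.zeros_like(m); k[y0:y1,x0:x1]=m[y0:y1,x0:x1]
    cs,_=cv2.findContours(k,cv2.RETR_EXTERNAL,cv2.CHAIN_APPROX_NONE); out=[]
    for c in cs:
        if cv2.contourArea(c)<60: continue
        P=np.array([plane("top",*p[0],z)[:2] for p in c],np.float32); r=cv2.minAreaRect(P); b=cv2.boxPoints(r)
        e=max((b[1]-b[0],b[2]-b[1]),key=np.linalg.norm); ang=(np.arctan2(e[1],e[0])+np.pi/2)%np.pi-np.pi/2
        out.append((np.round(np.array(r[0]),1),np.round(r[1],1),round(float(ang),3)))
    return out
E
python3 - <<'E'
from h import *
t=cv2.imread("pics/top11.png")
for b in bars(t): print(b)
crop(t,265,110,370,180,7,"c16")
s=cv2.imread("pics/side11.png"); crop(s,195,200,275,290,7,"c17")
print(rects(t,"top",(150,115,250,180),11))
E
```

```text
(array([ 462. , -139.4]), array([53.2, 17. ]), 0.029)
(array([ 465.8, -208.8]), array([53.3, 16.5]), 0.068)
(array([ 467.4, -242.7]), array([53.4, 16.6]), 0.039)
(array([634.53796387, 265.40206909]), [130.10476684570312, 186.47251892089844], np.float32(1.5697325))
```

View pics/c16.png

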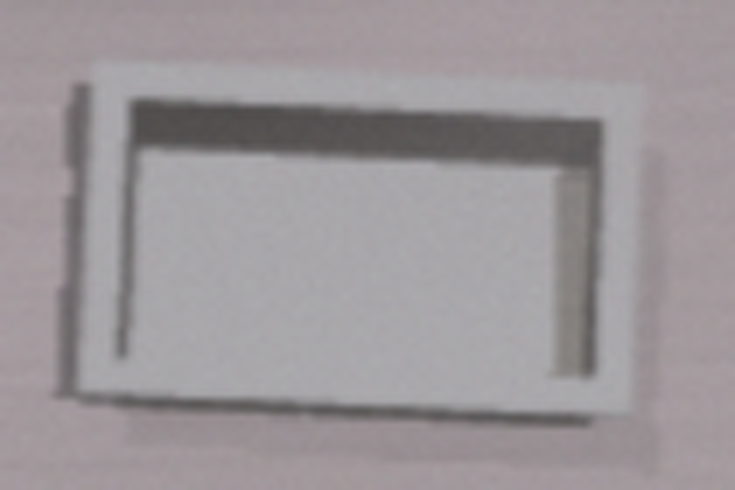

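View pics/c17.png

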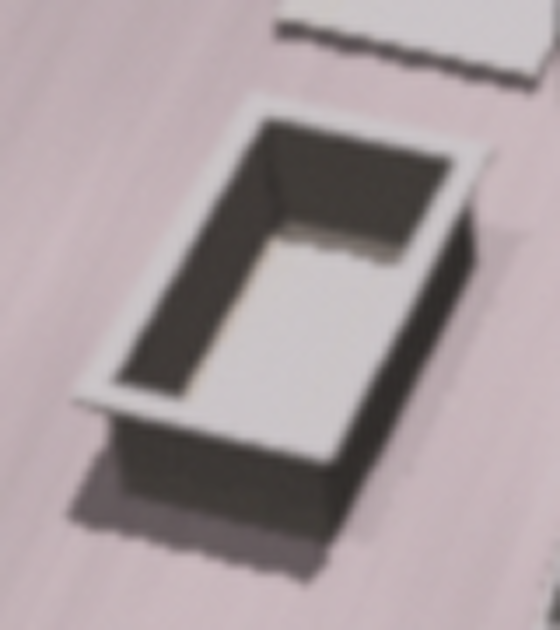

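```bash
python3 - <<'E'
from h import *
T=[(97,62),(642,83),(632,412),(78,395)]
O=[(133,100),(602,120),(595,377),(120,357)]
S=[(258,95),(492,150),(330,465),(78,402)]
def f(n,pts,ox,oy,k):
    P=np.array([plane(n,ox+(x+.5)/k-.5,oy+(y+.5)/k-.5,65)[:2] for x,y in pts]); 
    r=[np.linalg.norm(P[i]-P[(i+1)%4]) for i in range(4)]
    print(n,np.round(P,1).tolist(),P.mean(0),np.round(r,1))
    for i,j in ((0,1),(3,2),(1,2),(0,3)):
        d=P[j]-P[i]; print(round(np.arctan2(d[1],d[0]),3),end=" ")
    print()
f("top",T,265,110,7); f("top",O,265,110,7); f("side",S,195,200,7)
E
```

```text
top [[695.2, 88.2], [685.5, -86.0], [579.1, -80.2], [587.6, 95.9]] [636.8605447   4.4630224] [174.5 106.6 176.3 107.9]
-1.626 -1.619 3.088 3.071 
top [[682.7, 76.9], [673.7, -72.9], [590.5, -68.7], [599.6, 82.3]] [636.63633325   4.40579802] [150.1  83.3 151.3  83.3]
-1.631 -1.631 3.091 3.076 
side [[686.6, -92.8], [583.0, -85.0], [592.5, 89.9], [697.8, 82.6]] [639.94959721  -1.32858684] [103.9 175.2 105.5 175.8]
3.066 3.073 1.516 1.507
```

```bash
python3 - <<'E'
from h import *
b=0.045; yaw=b+np.pi/2; rot=[np.pi,0,yaw]
p=[462.5,-139.2]
bot.move_ptp([450,60,230],[np.pi,0,np.pi])
bot.grip(0.9,40)
bot.move_ptp([*p,90],rot); print(bot.get_state()["qpos"].round(2))
bot.movel([*p,15],rot=rot)
r=bot.movel([*p,-5],rot=rot,max_speed=25,threshold=6); st=bot.get_state(); print(r,st["tcp_pos"],st["contact_force"],st["opening"],st["t"])
im=snap("side","side12"); crop(im,260,130,380,250,5,"c18"); t=snap("top","top12"); crop(t,330,180,450,270,6,"c19")
E
```

```text
[-0.44  0.36 -0.56  0.66  0.    1.08]
False [ 462.59585534 -139.24183446   -4.95458514] [0.03754349 0.61756196 0.20439603] 0.9011654398009337 59.4167
```

View pics/c18.png

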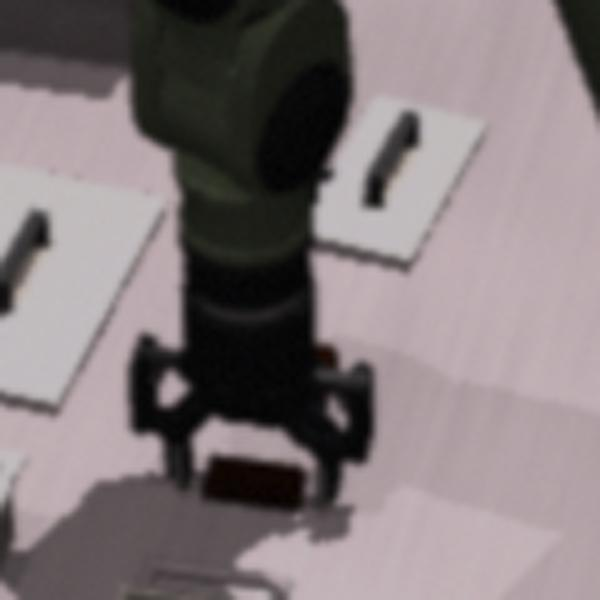

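```bash
cat >> h.py <<'E'
PAN=np.array([637.0,4.0]); PYAW=1.512
def drop(dx,z=27):
    u=np.array([np.cos(PYAW+np.pi/2),np.sin(PYAW+np.pi/2)])  # short side dir (~ -x)
    q=PAN-u*dx
    rot=[np.pi,0,np.pi+PYAW-np.pi/2]
    bot.move_ptp([*q,170],rot)
    st=bot.get_state(); print("over",st["opening"],st["t"])
    bot.movel([*q,z],rot=rot,threshold=15)
    st=bot.get_state(); print("in",st["opening"],st["tcp_pos"].round(1),st["contact_force"].round(1))
    bot.grip(0.9)
    bot.movel([*q,150],rot=rot)
E
python3 - <<'E'
from h import *
bot.grip(0.3,40); st=bot.get_state(); print(st["opening"],st["contact_force"])
q=st["tcp_pos"]
bot.movel([q[0],q[1],q[2]+130],max_speed=150); st=bot.get_state(); print(st["opening"],st["t"])
im=snap("side","side13"); crop(im,260,80,380,250,4,"c18")
E
```

```text
0.6888514821657213 [-1.69337399  1.08263589  5.50401019]
0.6893570110067991 60.8333
```

View pics/c18.png

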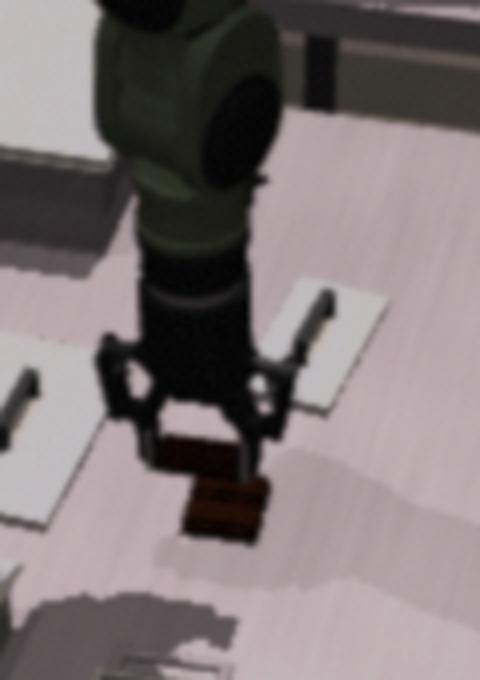

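Bar held between the fingers (crop (200,455)). Placing it in the pan.

```bash
python3 - <<'E'
from h import *
drop(26)
im=snap("side","side14"); crop(im,190,180,320,310,4.5,"c18"); print(bot.get_state()["t"])
E
```

```text
over 0.688834736700427 61.9333
in 0.6930799433726693 [663.8   2.2  28.1] [ 0.6 -0.1  0.1]
64.375
```

View pics/c18.png

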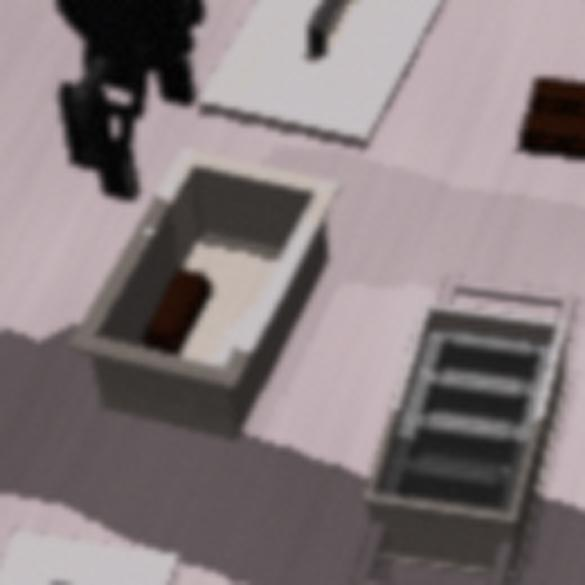

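The first bar lies in the pan along its far wall (crop (180,310)). Next two bars; I'll check their current positions first.

```bash
python3 - <<'E'
from h import *
t=imaging.capture("top"); bs=[b for b in bars(t) if b[0][0]<540]; print(bs)
bs=sorted(bs,key=lambda b:b[0][1])
for b,dx in zip(bs,(0,-25)):
    p=b[0]+[0.5,0.2]; rot=[np.pi,0,b[2]+np.pi/2]
    bot.grip(0.9,40)
    bot.move_ptp([*p,100],rot); bot.movel([*p,15],rot=rot)
    r=bot.movel([*p,-5],rot=rot,max_speed=40,threshold=8)
    bot.grip(0.3,40); st=bot.get_state(); print("pick",r,st["opening"],st["tcp_pos"][2],st["t"])
    if not .64<st["opening"]<.74: print("bad"); break
    bot.movel([*p,120]); o=bot.get_state()["opening"]; print(o)
    if o<.6: print("lost"); break
    drop(dx)
bot.move_ptp([450,-150,230],[np.pi,0,np.pi])
t=snap("top","top15"); im=snap("side","side15"); crop(im,190,180,320,310,4.5,"c18"); crop(t,150,100,550,300,2,"c19"); print(bot.get_state()["t"])
E
```

```text
[(array([ 465.3, -208.9]), array([53.8, 16.4]), 0.052), (array([ 467.5, -243. ]), array([53.4, 16.7]), 0.034)]
pick False 0.6920311823556982 -4.5677789840728735 67.5167
0.6947054457070294
over 0.6864386653802506 69.6583
in 0.6866335542934838 [637.9   3.7  28. ] [ 1.  -0.3  0.8]
pick False 0.6911752098650012 -4.575113093784874 75.0083
0.6898796486543025
over 0.6879996797743105 77.025
in 0.694869982941269 [612.9   5.1  27.9] [-0.2  0.6 -0.2]
80.4583
```

View pics/c18.png

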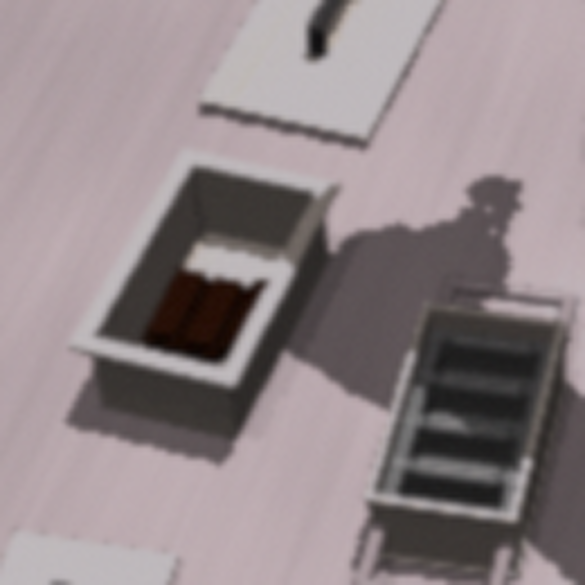

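View pics/c19.png

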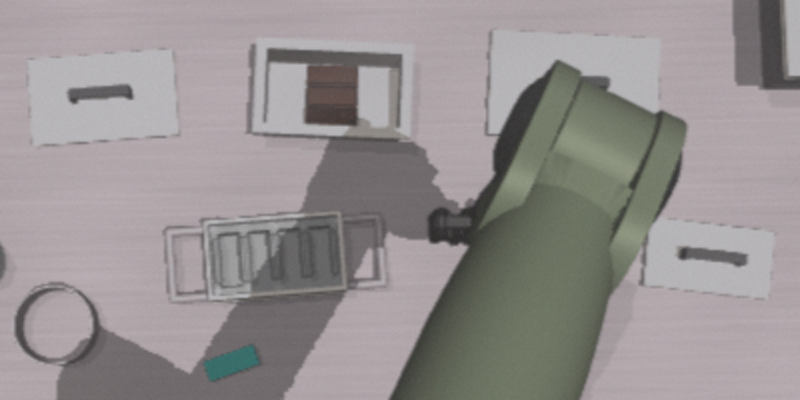

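All three bars lie flat, side by side in the pan (crop c19 (332,95)). Now localising lid_m.

```bash
python3 - <<'E'
from h import *
t=cv2.imread("pics/top15.png"); 
for thr in (6,8,10,12): print(thr,rects(t,"top",(155,118,245,178),11,thr))
g=cv2.cvtColor(t,cv2.COLOR_BGR2GRAY)[118:178,155:245]
m=(g<110).astype(np.uint8); n,l,s,c=cv2.connectedComponentsWithStats(m)
for i in range(1,n):
    if s[i,4]>40: 
        print(s[i],plane("top",*(c[i]+[155,118]),35))
        pts=np.argwhere(l==i)[:,::-1]+[155,118]; P=np.array([plane("top",*p,37)[:2] for p in pts],np.float32); r=cv2.minAreaRect(P); print(r)
print(bars(t,15))
crop(t,155,115,250,180,8,"c20")
s=cv2.imread("pics/side15.png"); crop(s,165,290,240,365,8,"c21")
E
```

```text
6 (array([643.33123779, 271.46142578]), [100.37740325927734, 167.5755157470703], np.float32(1.6284574))
8 (array([643.62097168, 270.99908447]), [100.99047088623047, 170.73081970214844], np.float32(1.6313334))
10 (array([643.60070801, 271.00323486]), [103.10310363769531, 170.7216033935547], np.float32(1.630957))
12 (array([643.63378906, 271.09182739]), [104.98064422607422, 172.55538940429688], np.float32(1.6310844))
[ 30  25  31   9 160] [642.72402202 269.62245659  35.        ]
((641.4623413085938, 268.8788757324219), (15.08018684387207, 68.75406646728516), 5.248541355133057)
[]
```

View pics/c20.png

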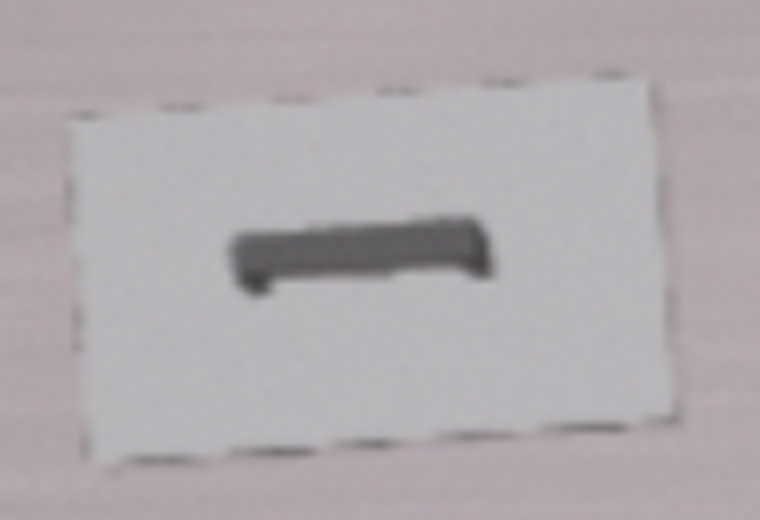

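View pics/c21.png

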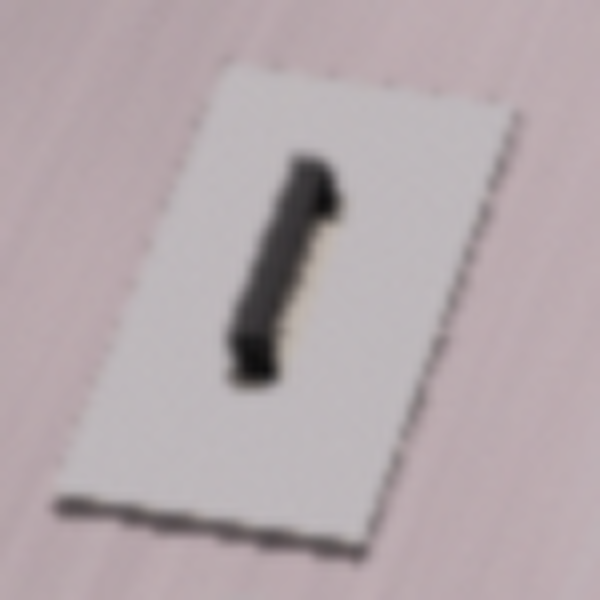

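```bash
python3 - <<'E'
from h import *
print(plane("top",150+(306+358)/4-.25,100+95/2-.25,23))
L=np.array([643.4,271.0]); rot=[np.pi,0,1.631-np.pi]
bot.grip(0.5,60)
bot.move_ptp([560,60,230],[np.pi,0,-1.57])
bot.move_ptp([*L,100],rot)
print(bot.get_state()["qpos"].round(2))
r=bot.movel([*L,16],rot=rot,max_speed=80,threshold=10); st=bot.get_state(); print(r,st["tcp_pos"])
bot.grip(0,80); bot.dwell(.2); st=bot.get_state(); print(st["opening"],st["tcp_pos"],st["contact_force"].round(1))
bot.movel([*L,60],max_speed=40); st=bot.get_state(); print(st["opening"],st["tcp_pos"],st["contact_force"].round(1),st["wrist_torque"].round(2),st["t"])
s=snap("side","side16"); crop(s,130,230,270,370,5,"c22")
E
```

```text
[638.12561939   5.44065325  23.        ]
[ 0.29  0.7   0.08  0.95 -0.   -1.34]
False [643.95946695 271.20844269  16.7065038 ]
0.1183755832941497 [643.98691929 271.15548651  16.85627139] [ 0.4 -0.6  5.8]
0.11319453636597497 [643.09224377 270.90423647  59.60147216] [ 0.4  0.6 -2.5] [0.04 0.06 0.03] 86.0
```

View pics/c22.png

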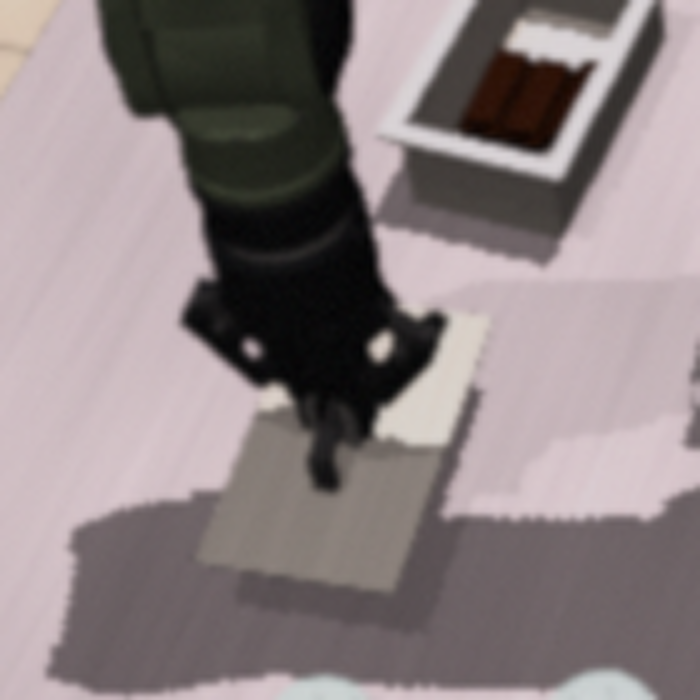

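```bash
python3 - <<'E'
from h import *
P=np.array([plane("side",165+(x+.5)/8-.5,290+(y+.5)/8-.5,11)[:2] for x,y in [(228,62),(521,110),(363,545),(57,498)]])
print(P.round(1),P.mean(0),np.linalg.norm(P[0]-P[1]),np.linalg.norm(P[1]-P[2]))
E
```

```text
[[703.8 182.4]
 [601.9 178. ]
 [592.9 346.9]
 [691.5 353.8]] [647.50621398 265.24698788] 102.05288789705355 169.10602656281566
```

```bash
python3 - <<'E'
from h import *
T=[636.9,4.6]; rot=[np.pi,0,-1.5106-0.119]
bot.movel([643,271,150]); print(bot.get_state()["opening"])
bot.movel([*T,150],rot=rot,max_speed=130); print(bot.get_state()["opening"])
bot.movel([*T,88],rot=rot,max_speed=80); bot.dwell(.2)
st=bot.get_state(); print(st["opening"],st["tcp_pos"],st["contact_force"].round(1),st["t"])
s=snap("side","side17"); crop(s,170,180,300,300,5,"c23")
t=snap("top","top17"); crop(t,255,100,375,190,6,"c24")
E
```

```text
0.11464681350230582
0.11354870397129536
0.11445309907379961 [637.4102202    4.5447658   88.71547401] [ 0.2 -0.4 -1.9] 90.125
```

View pics/c23.png

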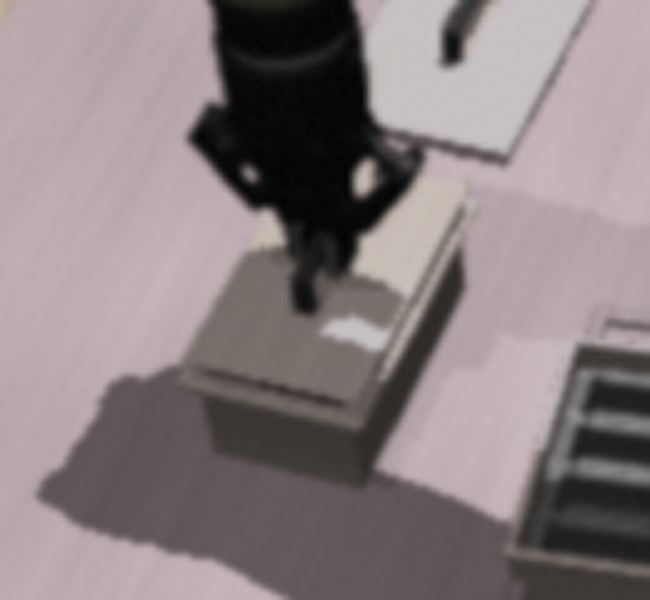

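View pics/c24.png

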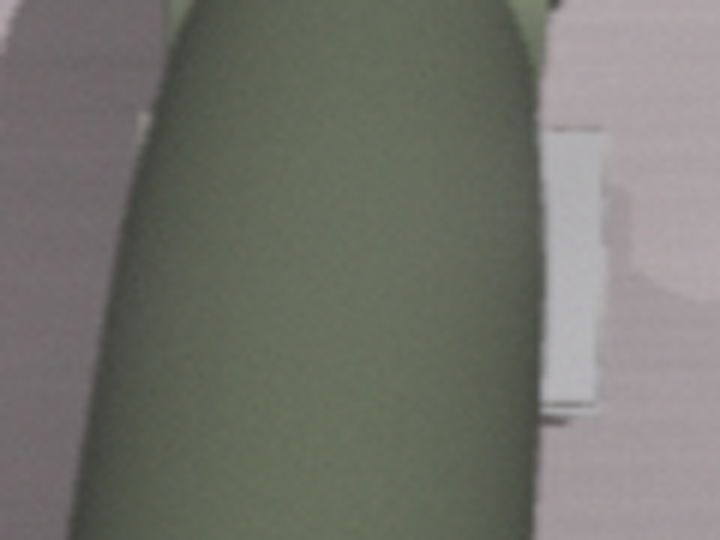

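The lid hovers aligned and level over the pan (crop (320,320)). Lowering with a force guard.

```bash
python3 - <<'E'
from h import *
T=[636.9,4.6]; rot=[np.pi,0,-1.5106-0.119]
r=bot.movel([*T,72.5],rot=rot,max_speed=20,threshold=10)
st=bot.get_state(); print(r,st["opening"],st["tcp_pos"],st["contact_force"].round(1),st["wrist_torque"].round(2),st["t"])
s=snap("side","side18"); crop(s,170,180,300,300,5,"c25")
E
```

```text
True 0.11248152951176783 [636.60934085   4.6377912   73.83412377] [-1.7  0.2  5.1] [ 0.06  0.05 -0.07] 90.9
```

View pics/c25.png

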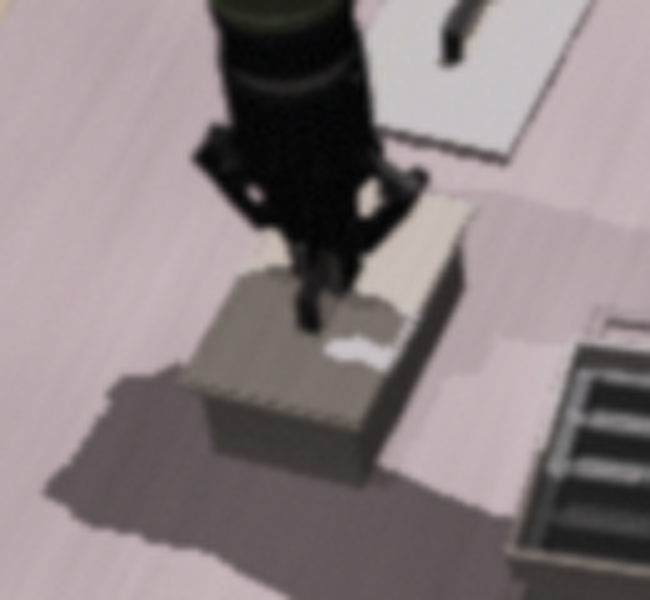

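Contact came at TCP z 73.8, the expected seated height (73.9). Releasing and checking.

```bash
python3 - <<'E'
from h import *
rot=[np.pi,0,-1.6296]
bot.grip(0.45); bot.dwell(.2); q=bot.get_state()["tcp_pos"]
bot.movel([q[0],q[1],180],rot=rot,max_speed=80)
bot.move_ptp([380,-330,230],[np.pi,0,-2])
s=snap("side","side19"); crop(s,170,180,340,320,4.5,"c26")
t=snap("top","top19"); crop(t,220,100,380,260,4,"c27"); print(bot.get_state()["t"])
print([rects(t,"top",(262,110,366,180),68,k) for k in (6,8,10)])
E
```

```text
94.6917
[(array([635.50024414,   5.78611755]), [107.5214614868164, 174.47000122070312], np.float32(1.5119613)), (array([635.65447998,   5.00154877]), [108.81399536132812, 176.3257293701172], np.float32(1.5093396)), (array([635.35778809,   4.81381226]), [110.53462982177734, 178.1602325439453], np.float32(1.5152278))]
```

View pics/c26.png

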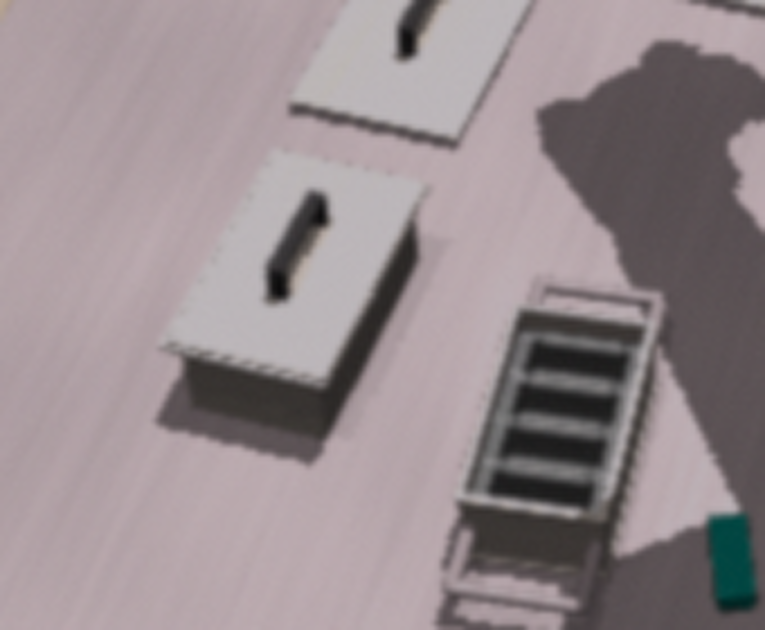

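View pics/c27.png

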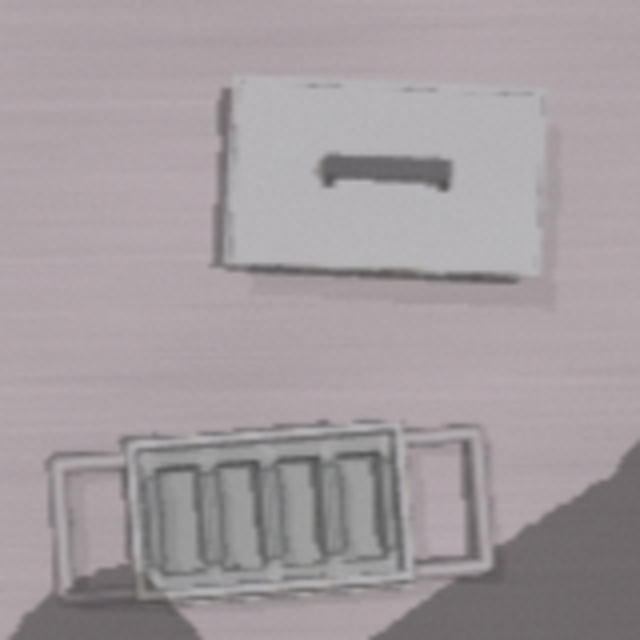

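View pics/side19.png

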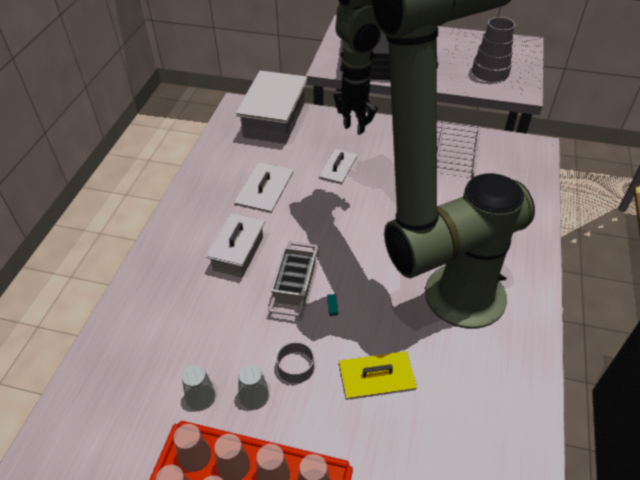

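The lid lies flush and centred on the flange (side view (237,238)). The mould is upright and empty (294,275), and the glasses and ring have not moved. Handing in.

```bash
python3 -c "
from bench import bot
bot.sign_off()"
```

```text
the job is handed in; nothing more can be done
```

The job is done and handed in at about 95 s of the 210 s allowed; sign-off reports no verdict. I turned the mould over and knocked each end twice. Once I saw all three bars on the counter, I turned it back upright, put the bars in the pan and closed it with the 170 × 102 mm lid.

- **Bars:** there were three, with one cavity empty at the start. Before the lid went on, all three lay flat side by side in the pan.
- **Lid:** it met the flange at TCP height 73.8 mm, against 73.9 expected for fully seated. After release it looks level and flush, centred within about 2 mm in the top view.
- **Mould and surroundings:** the mould stands upright and empty at its old place. The glasses and cake ring look unmoved in the last side picture, the gripper is clear, and the yellow lid and turquoise bar were not touched.

**What disagreed or went wrong:**
- The two cameras put the pan about 6 mm apart. They agreed to about 1 mm on the distance from lid to pan, so I used that to place the lid.
- The first attempt at the flip stopped on a joint-6 limit. I laid the mould back down and regripped it with a half turn before trying again.
- The small lid was shifted during the run while the arm was away from it.

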